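# Hold the set-screw collar on the damper shaft's flat

## Robot

A 7-joint arm with a two-finger parallel gripper is mounted at the origin on the work surface. World frame = base frame: x ahead of the robot, y to its left, z up, the work surface at z = 0. Lengths are in mm, angles in rad, forces in N, time in s.
With the tool pointing down it reaches from about 400 to 900 mm from the base axis. Payload 5.5 kg.
Tool frame: the origin (TCP) lies at the very end of the fingers, on their centre line; the grasp point (between the pads) lies 19 mm behind it; z points along the fingers, y is the line along which they close (so a half turn about z gives the same grasp; the last joint's range is limited). The gripper opens to 85 mm and grips with 20 to 120 N. Pads are 22 mm wide; open, the fingers measure 114 mm over their backs; the gripper's body (76 mm by 85 mm) begins 54 mm behind the grasp point. The pads swing forward as they close: fully open they stand 13 mm farther back than shut.
Start: joints at [-0.951, 0.501, -0.427, 1.55, 0.221, 1.138, -0.21], TCP at [226.993, 609.076, 231.31] pointing down, gripper open.
Joint ranges: [-2.88, 2.88], [-0.31, 2.03], [-1.54, 1.56], [0.2, 2.42], [-1.41, 4.55], [0.19, 2.02], [-2.57, 2.57]. Speed limits (rad/s): [2.57, 2.57, 3.14, 3.14, 3.14, 3.14, 3.14].

## Interface

Orientations are given as a 3x3 rotation matrix whose columns are the frame's x, y, z axes.
In Python, from cell import robot gives the robot as it stands. Calls block until the motion is done:
- robot.move_pose(position, orientation): joint-space move of the TCP to a pose.
- robot.movel(position, frame=None, max_speed=150): straight line of the TCP; frame=None keeps the orientation; max_speed is the mean speed in mm/s.
- robot.goto_joints(angles): joint-space move.
- robot.open() and robot.clamp(newtons=None): open the fingers fully, or close them until they stop; newtons is the grip in N (None keeps the last).
- robot.sleep(seconds).
- robot.solve_ik(position, orientation): joint angles nearest the present ones, or None.
- robot.read_state(): the state.
- robot.snapshot(name): name is "scene" or "side" or "wrist"; returns a dict with "img" (384x512x3 uint8, red, green, blue), "z_map" (384x512 float32, mm along the optical axis (not along the pixel's ray), 0 where there is no reading), "intrinsics" (3x3 intrinsics, pixels), "R" (3x3) and "t" (3): a world point X has camera coordinates R X + t. Camera axes: x right, y down, z forward; pixel columns grow to the right and rows downward; lengths in mm; the calibration is good to about 2 mm. A picture is of the moment at which its call begins.
A pose or a line that the arm cannot do raises robot.Unreachable and nothing moves.
- robot.sign_off(): hands the job in; it is judged then, once.
Trained networks look in the newest picture that a camera, given by its name, has taken for a name from the list of things; names that differ only in an ending like _2 or _b are one class to them, and where a whole thing is asked for, a point or a joint stands for the part that bears it (a point fixed in the world has none). Each returns a list of dicts, best first, with "score" (0 to 1); they miss things now and then, are a little off and sometimes report something else, mostly with a low value. They report only what shows in the picture. A call takes as long as a camera call. They do not tell look-alikes from the thing itself.
- robot.spot_in(query, camera): "rect" ([centre column, centre row, width, height] in pixels, round what is visible of it).
- robot.silhouettes(query, camera): "pixels" (384x512 bool, what is visible of it) and "rect" ([centre column, centre row, width, height] in pixels, round what is visible of it).
- robot.place_of(query, camera): "at" ([column, row] in pixels: a listed point, or the origin of a listed thing).
The state is a dict: "clock": time; "qpos": joint angles; "joint_vel": joint speeds; "tau": joint torques, N m; "tool_pos": TCP position; "tool_rot": TCP orientation; "wrist_force": force on the tool from outside, world axes, zero at the start; "wrist_torque": the same for the moment, N m; "width": opening from 0.0 (shut) to 1.0 (fully open); "gripper_force": force on a finger pad.
Only numpy, scipy, OpenCV 4.12 (cv2) and the standard library are available. Lean on these libraries where they do the work, as an engineer would, in place of code of your own. Each camera call takes 0.05 s, during which the arm holds its last target. There are 200 camera calls.

## Task

Pinch the upright damper shaft by its flatted end and turn it until the milled flat faces squarely to that yellow mark of the blue stand, left or right, which is on the side where the red-handled driver lies. Then take the blue collar from its pad, slide it over the shaft's end with its set screw pointing at the flat, and finish while still holding it level there, all of it on the flat: below the shaft's end and clear above the step under the flat, flat and screw still facing the driver's side. Leave everything else where it stands.

Things in the scene. Friction and masses are not known exactly. Their poses are not given: they have to be found in the camera images.
- stand: fixed blue bench stand: base plate 120 x 120 x 12 mm with a 90 x 90 mm block on it up to z = 40 mm. Origin: centre of its underside, on the shaft's axis. Its y axis points to the left yellow mark, -y to the right one (yellow strips on the block's and the plate's edge). It stands turned by up to 15 degrees
- shaft: upright shaft, turns both ways about the vertical, light friction (0.05 N m) keeps it where left; no stop within 180 degrees. Origin: on the axis, on top of its dark index disc (diameter 68, 10 mm thick), 50 mm above the work surface; z up, x points out of the milled flat. Dark round of diameter 24 up to 30 mm above the origin, then a bright D-shaped end up to 70 mm (see flat)
- flat (a point): mid point of the shaft's flat, 50 mm above the shaft's origin, 6 mm from the axis. The flat is 20 mm wide and runs from a step at 30 mm to the end at 70 mm; there the shaft is 18 mm thick across the flat, else 24. An orange line on the disc and an orange bar on the shaft's end lie on the flat's side. At the start it faces away from the robot to within about 75 degrees
- shaft_end (a point): centre of the shaft's upper end, on its axis, 120 mm above the work surface; the top 8 mm step down to diameter 21, then 18, as a lead-in
- collar: loose blue collar, ring of outer diameter 46, bore 28, 20 mm high, about 80 g, lying flat on its pad. Origin: centre of its underside; z up; x points out along the set screw (see screw)
- screw (a point): point on the collar's brass screw head, 30 mm from the collar's centre, 10 mm above its underside. Head 7 mm thick, out to 32.5 mm from the centre; a steel tip 5 mm thick stands into the bore to 8.2 mm from the centre, so the collar goes onto the shaft's D-shaped end only with the screw over the flat (to about 20 degrees)
- pad: fixed grey pad 85 x 85 x 20 mm on which the collar starts. Origin: centre of its underside
- cradle: fixed low black cradle 110 x 45 mm, with a T-handled driver (red handle, steel blade) lying in it, 36 mm high over all; it stands about 150 mm to the left (stand's +y) or to the right (-y) of the stand and tells the side. Origin: centre of its underside
- jar: white grease jar with black cap, diameter 48, 50 mm high, on the stand's other side; leave it. Origin: centre of its underside
- spring_white: white coil spring standing upright, diameter 61, 130 mm high; leave it. Origin: centre of its underside
- carton: red carton 75 x 75 x 110 mm; leave it. Origin: centre of its underside
- spacer: plain aluminium spacer ring without a screw, diameter 42, 14 mm high; not the collar, leave it. Origin: centre of its underside
- wrench: wrench lying on the bench; leave it. Origin: centre of its underside, x along it
- bumpstop: black rubber bump stop, diameter 44, 45 mm high; leave it. Origin: centre of its underside
Things that resemble listed ones, but are neither listed nor needed, are in the scene too. Of the things that look like the collar, the smaller one is meant. Several things have the shape of the stand; the one meant has the colours described above.

How it is judged:
By the outcome, as a careful person would: the job done as asked, in the order asked, and still so for the second after the job is handed in, while the arm keeps its last pose, push and grip.
It also fails if it takes over 72 s, if anything falls off the work surface, if the arm or the gripper's body presses on something with over 40 N, if the wrist force passes 120 N, or if a joint passes its speed limit or range.

## Working session

There is one attempt and no reset: what is moved stays moved. The work goes in short steps, each a Python script; the robot and the scene stay as the last script left them, time stands still between calls to the robot, and variables do not carry over. Pictures are saved under pics/ and viewed, at most 10 in all, crops included, and the job is handed in when it is done.

```bash
mkdir -p pics; ls; cat > h.py <<'E'
import numpy as np, cv2
from cell import robot
def px2w(s,u,v,z=None):
    """pixel -> world; z: world height plane, else depth map"""
    K,R,t=map(np.array,(s["intrinsics"],s["R"],s["t"]))
    d=np.linalg.inv(K)@np.array([u,v,1.0])
    c=-R.T@t
    if z is None:
        zz=s["z_map"][int(round(v)),int(round(u))]
        return R.T@(d*zz-t)
    w=R.T@d
    return c+w*(z-c[2])/w[2]
def w2px(s,X):
    p=np.array(s["intrinsics"])@(np.array(s["R"])@np.array(X)+np.array(s["t"]))
    return p[:2]/p[2]
def cloud(s):
    K,R,t=map(np.array,(s["intrinsics"],s["R"],s["t"]))
    v,u=np.mgrid[:384,:512]
    P=np.stack([u,v,np.ones_like(u)],-1)@np.linalg.inv(K).T*s["z_map"][...,None]
    return (P-t)@R
def save(img,name): cv2.imwrite("pics/"+name,cv2.cvtColor(img,cv2.COLOR_RGB2BGR))
def down(yaw):
    """tool down, tool y (closing) along world angle yaw"""
    y=np.array([np.cos(yaw),np.sin(yaw),0]); z=np.array([0,0,-1.]); x=np.cross(y,z)
    return np.stack([x,y,z],1)
E
python3 - <<'E'
from h import *
A=robot.snapshot("scene");B=robot.snapshot("side")
for n,s in (("scene",A),("side",B)):
    save(s["img"],n+".png"); print(n, -np.array(s["R"]).T@np.array(s["t"]))
    for q in ["stand","shaft","flat","shaft_end","collar","screw","pad","cradle","jar","spring_white","carton","spacer"]:
        for r in robot.place_of(q,n)[:4]:
            print(q,np.round(r["at"]),round(r["score"],2),np.round(px2w(s,*r["at"])))
st=robot.read_state();print(st["clock"],np.round(st["tool_rot"],2))
E
```

```text
pics
scene [1110.44240555  668.096592    847.36927815]
stand [255. 166.] 0.57 [ 397. -134.   42.]
stand [253. 221.] 0.56 [575.  54.  41.]
shaft [255. 208.] 0.68 [548.  33.  57.]
shaft [260. 160.] 0.56 [ 370. -139.   50.]
flat [253. 192.] 0.65 [547.  25. 114.]
flat [252. 148.] 0.59 [ 292. -268.    0.]
shaft_end [258. 140.] 0.81 [ 363. -157.  119.]
shaft_end [252. 193.] 0.56 [548.  20. 108.]
collar [223. 137.] 0.69 [ 329. -396.    5.]
collar [204. 146.] 0.4 [ 436. -373.   23.]
screw [220. 130.] 0.64 [ 315. -433.   14.]
screw [195. 147.] 0.6 [ 461. -393.   23.]
pad [202. 148.] 0.53 [ 446. -370.   22.]
cradle [226. 196.] 0.73 [ 548. -109.   13.]
cradle [255. 211.] 0.24 [554.  37.  54.]
jar [284. 250.] 0.9 [577. 182.  24.]
spring_white [322. 302.] 0.73 [632. 362.  31.]
carton [182. 212.] 0.9 [ 712. -101.   54.]
carton [332. 208.] 0.42 [361. 166.  32.]
spacer [164. 177.] 0.52 [ 640. -330.   13.]
side [ 212.70627661 -701.89425722  746.06046401]
stand [260. 207.] 0.93 [531. -25.  40.]
stand [222. 273.] 0.81 [ 362. -189.   44.]
stand [258. 172.] 0.6 [544.  21. 122.]
shaft [256. 188.] 0.91 [533.   8.  78.]
shaft [217. 256.] 0.81 [ 361. -167.   77.]
flat [260. 175.] 0.89 [547.  13. 116.]
flat [219. 245.] 0.71 [ 366. -166.  112.]
flat [173. 197.] 0.39 [334. 141.  12.]
shaft_end [221. 235.] 0.95 [411. -45.   3.]
shaft_end [257. 174.] 0.74 [541.  15. 120.]
shaft_end [296. 346.] 0.51 [ 432. -405.   39.]
collar [292. 345.] 0.93 [ 426. -399.   38.]
screw [304. 328.] 0.6 [ 471. -371.   21.]
pad [298. 345.] 0.59 [ 441. -397.   22.]
cradle [280. 243.] 0.97 [ 533. -141.   13.]
jar [240. 174.] 0.71 [546. 154.  17.]
spring_white [236. 143.] 0.67 [608. 338.  -0.]
spring_white [297. 345.] 0.43 [ 213. -702.  746.]
carton [334. 230.] 0.66 [ 661. -181.   44.]
spacer [364. 290.] 0.76 [ 641. -343.   16.]
1.3 [[-0.94  0.35 -0.  ]
 [ 0.35  0.94  0.  ]
 [ 0.    0.   -1.  ]]
```

View pics/scene.png

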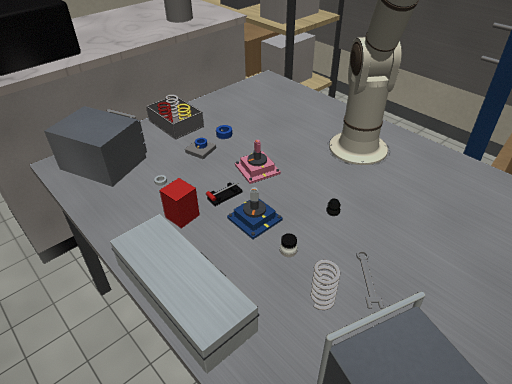

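View pics/side.png

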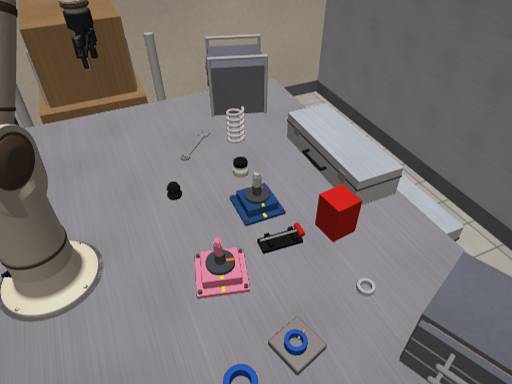

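The meant things, by scene-picture pixel:
- **Stand and shaft:** blue at (254,205), with a pink look-alike at (257,160). I choose the blue one.
- **Collar:** small blue ring on the grey pad at (201,142). The larger blue ring at (224,131) and the plain spacer at (161,180) could be mistaken for it. I choose the one on the pad.
- **Driver's side:** the cradle with the red driver is at (226,193), world y ≈ -130, so it is the right side (-y). The jar at (289,243) is on the left.

Next I look from close above both.

```bash
python3 - <<'E'
from h import *
for a in range(-180,180,30):
    q=robot.solve_ik([541,15,95],down(np.radians(a))); q2=robot.solve_ik([435,-395,25],down(np.radians(a)))
    print(a,None if q is None else np.round(q,2),None if q2 is None else round(q2[6],2))
robot.move_pose([480,15,300],down(np.pi/2))
s=robot.snapshot("wrist"); save(s["img"],"w1.png"); print(-np.array(s["R"]).T@np.array(s["t"]),np.array(s["R"]).round(2).tolist())
np.save("w1.npy",s,allow_pickle=True)
for q in ["stand","shaft","flat","shaft_end"]:
    for r in robot.place_of(q,"wrist")[:3]: print(q,np.round(r["at"]),round(r["score"],2),np.round(px2w(s,*r["at"])))
print(robot.read_state()["clock"])
E
```

```text
-180 [-0.98  0.99  1.35  1.97 -1.08  1.18 -2.31] -1.74
-150 [-0.89  0.78  1.13  1.97 -0.87  0.99 -1.95] -1.38
-120 [-0.77  0.64  0.91  1.97 -0.66  0.87 -1.6 ] -0.86
-90 [-0.3   0.47  0.27  1.95 -0.18  0.75 -1.49] -0.28
-60 [-0.25  0.46  0.21  1.95 -0.14  0.74 -1.01] 0.08
-30 [-0.19  0.46  0.14  1.95 -0.09  0.74 -0.52] 0.66
0 [-0.14  0.46  0.07  1.95 -0.05  0.74 -0.04] 1.08
30 [-0.08  0.45 -0.    1.94  0.    0.74  0.45] 1.38
60 [ 0.01  0.46 -0.1   1.94  0.07  0.75  0.91] 2.12
90 [ 0.08  0.46 -0.2   1.94  0.13  0.75  1.38] 2.51
120 [ 0.16  0.47 -0.29  1.94  0.19  0.76  1.85] -2.54
150 [ 0.24  0.49 -0.4   1.93  0.26  0.77  2.31] -2.02
[411.1630736   15.88462261 443.0298822 ] [[-0.0, 1.0, 0.0], [0.96, 0.0, 0.27], [0.27, 0.0, -0.96]]
stand [120.  64.] 0.97 [ 366. -141.   51.]
stand [261. 195.] 0.94 [525.  24.  51.]
shaft [103.  66.] 0.87 [ 371. -148.   81.]
shaft [259. 203.] 0.8 [528.  21.  75.]
flat [266. 222.] 0.9 [538.  28. 115.]
flat [80. 66.] 0.79 [ 368. -188.   50.]
shaft_end [262. 225.] 0.96 [538.  24. 122.]
shaft_end [73. 60.] 0.67 [ 370. -158.  120.]
shaft_end [365.  50.] 0.25 [349. 146.  41.]
3.8667
```

View pics/w1.png

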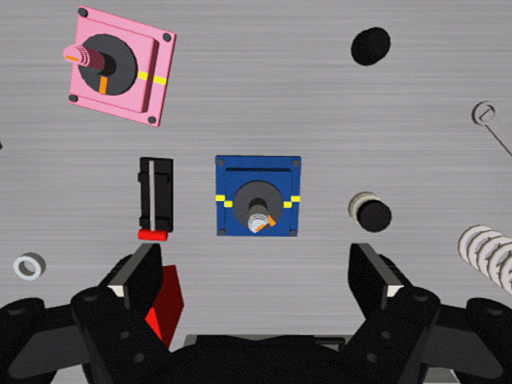

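The wrist picture shows the blue stand at (258,197), nearly aligned with the axes, with its shaft end at (261,222). The orange line at (270,218) puts the flat towards +x/+y. The driver is at (155,195), on the right (-y). Next I measure the axis, the stand's yaw and the flat's direction from the depth map.

```bash
cat >> h.py <<'E'
def meas(s,c=(535,22)):
    """axis xy from disc and shaft top, stand yaw from block top, orange line angle about the axis"""
    P=cloud(s); h=cv2.cvtColor(s["img"],cv2.COLOR_RGB2HSV); x,y,z=P[...,0],P[...,1],P[...,2]
    near=(np.hypot(x-c[0],y-c[1])<95)&(s["z_map"]>0)
    blue=near&(h[...,0]>100)&(h[...,0]<130)&(h[...,1]>120)
    yel=near&(h[...,0]>22)&(h[...,0]<35)&(h[...,1]>140)
    blk=(blue|yel)&(z>33)&(z<46); pl=(blue|yel)&(z>5)&(z<18)
    out={}
    for n,m in (("block",blk),("plate",pl)):
        (cx,cy),(w,l),a=cv2.minAreaRect(P[m][:,:2].astype(np.float32)); out[n]=(round(cx,1),round(cy,1),round(w,1),round(l,1),round((a+45)%90-45,1))
    n,lab,st,ce=cv2.connectedComponentsWithStats(yel.astype(np.uint8))
    out["yellow"]=[(P[lab==i].mean(0).round(1).tolist(),st[i,4]) for i in range(1,n) if st[i,4]>8]
    org=near&(h[...,0]>6)&(h[...,0]<20)&(h[...,1]>150)
    n,lab,st,ce=cv2.connectedComponentsWithStats(org.astype(np.uint8))
    out["orange"]=[(P[lab==i].mean(0).round(1).tolist(),st[i,4],ce[i].round(1).tolist()) for i in range(1,n) if st[i,4]>4]
    top=near&(z>113)&(z<126); out["top"]=(P[top].mean(0).round(1).tolist(),top.sum(),cv2.minEnclosingCircle(P[top][:,:2].astype(np.float32)) if top.any() else None)
    disc=near&(z>46)&(z<54)&(h[...,1]<110)
    if disc.any(): out["disc"]=cv2.minEnclosingCircle(P[disc][:,:2].astype(np.float32))
    return out
E
python3 - <<'E'
from h import *
s=np.load("w1.npy",allow_pickle=True).item()
for k,v in meas(s).items(): print(k,v)
save(cv2.resize(s["img"][140:260,190:330],(700,600),interpolation=cv2.INTER_CUBIC),"w1c.png")
E
```

```text
block (539.6, 18.9, 90.1, 89.9, -0.5)
plate (538.8, 19.7, 118.8, 118.4, -0.5)
yellow [([538.6, -27.6, 27.4], np.int32(95)), ([540.0, 73.4, 12.8], np.int32(44)), ([539.7, 59.1, 41.6], np.int32(37))]
orange [([559.4, 37.3, 51.4], np.int32(45), [270.7, 220.4]), ([542.0, 21.6, 118.3], np.int32(24), [259.8, 227.1])]
top ([536.8, 18.0, 119.1], np.int64(229), ((539.0279541015625, 18.58919906616211), 11.65462589263916))
disc ((539.33740234375, 19.248655319213867), 33.83695983886719)
```

View pics/w1c.png

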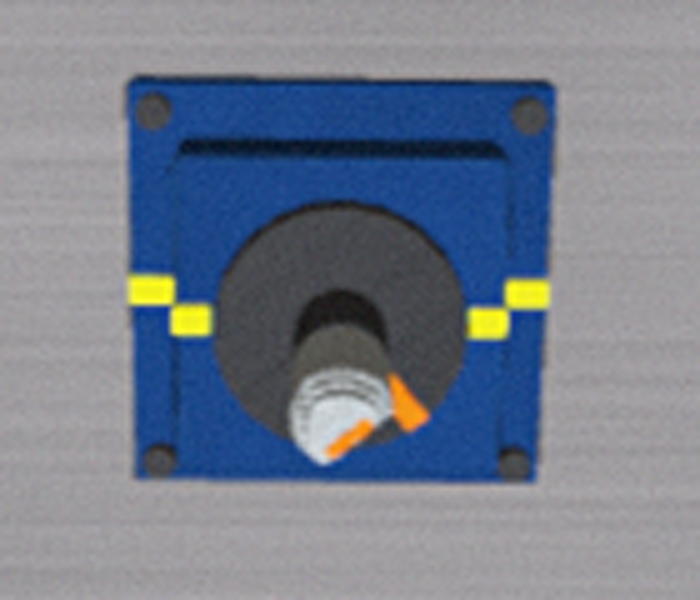

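```bash
cat >> h.py <<'E'
AX=np.array([539.2,19.1]); TGT=np.radians(-90.6)
def flatang(s,ax=AX,lo=-180,hi=180):
    """flat direction (deg) from orange bar at z=120 (centroid and edge) and from line on disc at z=50"""
    h=cv2.cvtColor(s["img"],cv2.COLOR_RGB2HSV); P=cloud(s)
    org=(h[...,0]>6)&(h[...,0]<20)&(h[...,1]>130)&(np.hypot(P[...,0]-ax[0],P[...,1]-ax[1])<60)
    r=[]
    for z0 in (120,50):
        v,u=np.nonzero(org&(abs(P[...,2]-z0)<8))
        if len(u)<5: r.append(None); continue
        Q=np.array([px2w(s,a,b,z0)[:2] for a,b in zip(u,v)]); c=Q.mean(0)-ax
        w,V=np.linalg.eigh(np.cov(Q.T)); n=V[:,0] if z0==120 else V[:,1]; n=n*np.sign(n@c)
        r.append((len(u),c.round(1).tolist(),round(np.degrees(np.arctan2(c[1],c[0])),1),round(np.degrees(np.arctan2(n[1],n[0])),1)))
    return r
E
python3 - <<'E'
from h import *
print(flatang(np.load("w1.npy",allow_pickle=True).item()))
# closer look: camera sits ~69 mm behind tool x; put the camera over the far side
robot.move_pose([539,19,230],down(np.radians(40)))
s=robot.snapshot("wrist"); print(flatang(s)); save(s["img"],"w2.png")
for k,v in meas(s).items(): print(k,v)
print(-np.array(s["R"]).T@np.array(s["t"]),robot.read_state()["clock"])
E
```

```text
[(24, [2.0, 2.5], np.float64(50.6), np.float64(38.6)), (51, [21.3, 17.9], np.float64(40.0), np.float64(7.4))]
[(35, [2.2, 1.3], np.float64(30.9), np.float64(38.0)), (146, [18.6, 15.1], np.float64(39.1), np.float64(39.9))]
block (539.2, 18.8, 90.5, 90.1, -0.6)
plate (539.4, 19.2, 119.7, 118.9, -0.7)
yellow [([540.1, 66.7, 25.1], np.int32(163)), ([538.9, -26.4, 32.0], np.int32(101))]
orange [([557.6, 34.7, 51.3], np.int32(137), [278.1, 173.2]), ([541.2, 20.9, 121.1], np.int32(30), [258.4, 190.8])]
top ([537.2, 19.0, 119.1], np.int64(395), ((538.9083251953125, 19.27382469177246), 11.528203010559082))
disc ((539.1998901367188, 19.396949768066406), 33.6714973449707)
[494.48617417  71.73117437 373.21374719] 4.75
```

View pics/w2.png

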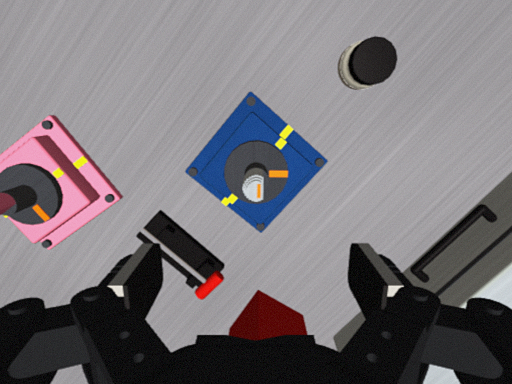

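The close picture shows the orange disc line at (278,173), pointing along the tool's closing line, and the bar at (258,190). The flat is at 39.3°, the stand's yaw is -0.65° and the axis is at (539.2,19.1). Now I pinch and turn by -130°.

```bash
python3 - <<'E'
from h import *
a0=np.radians(39.3)
def tp(a,z): return [*(AX-3*np.array([np.cos(a),np.sin(a)])),z]
robot.movel(tp(a0,87),down(a0))
robot.clamp(40); st=robot.read_state(); print("grip",st["width"],st["gripper_force"],st["wrist_force"],st["clock"])
for a in np.linspace(a0,TGT,10)[1:]:
    robot.move_pose(tp(a,87),down(a)); st=robot.read_state()
    print(round(np.degrees(a)),round(st["clock"],2),np.round(st["wrist_force"],1),round(st["wrist_torque"][2],2),np.round(st["tool_pos"],1),round(st["qpos"][6],2))
robot.sleep(0.3)
robot.open(); robot.movel(tp(TGT,230))
s=robot.snapshot("wrist"); print(flatang(s)); save(s["img"],"w3.png"); m=meas(s); print(m["block"],m["plate"],m["disc"]); print(robot.read_state()["clock"])
E
```

```text
grip 0.19686938379059019 40.34193277359009 [0.88445301 1.66375764 1.84845949] 6.475
25 6.8 [0.4 0.9 2.9] -0.03 [537.   18.1  87.3] 0.39
10 7.12 [1.4 1.7 4.7] -0.03 [536.8  18.7  87.4] 0.18
-4 7.45 [2.1 1.9 5.3] -0.04 [536.7  19.5  87.3] -0.04
-18 7.78 [1.2 1.4 4.7] -0.03 [536.8  20.1  87.3] -0.25
-33 8.1 [1.4 0.3 5.4] -0.07 [537.   20.8  87.3] -0.47
-47 8.42 [1.4 0.1 6.5] -0.07 [537.5  21.4  87.3] -0.68
-62 8.73 [0.3 0.7 7.7] -0.03 [538.   21.8  87.3] -0.9
-76 9.05 [-0.2  1.4  7.4] -0.05 [538.6  22.1  87.4] -1.11
-91 9.37 [0.2 1.9 8.1] -0.06 [539.3  22.2  87.4] -1.32
[(42, [-0.0, -1.8], np.float64(-91.0), np.float64(-90.3)), (129, [-0.1, -22.9], np.float64(-90.3), np.float64(-90.0))]
(538.9, 20.2, 90.2, 90.1, -0.5) (539.8, 19.8, 119.2, 117.2, -0.6) ((539.523681640625, 19.38509178161621), 33.80819320678711)
11.4833
```

The flat now faces -90.3° against a target of -90.6°, so it is square to the right mark. Next, the collar from close above.

```bash
python3 - <<'E'
from h import *
robot.move_pose([450,-385,240],down(np.radians(-45)))
s=robot.snapshot("wrist"); save(s["img"],"w4.png"); np.save("w4.npy",s,allow_pickle=True)
for q in ["collar","screw","pad"]:
    for r in robot.place_of(q,"wrist")[:3]: print(q,np.round(r["at"]),round(r["score"],2),np.round(px2w(s,*r["at"]),1))
P=cloud(s);h=cv2.cvtColor(s["img"],cv2.COLOR_RGB2HSV)
blue=(h[...,0]>100)&(h[...,0]<130)&(h[...,1]>120)
n,lab,st,ce=cv2.connectedComponentsWithStats((blue&(P[...,2]>36)&(P[...,2]<44)).astype(np.uint8))
for i in range(1,n):
    if st[i,4]>60: print("ring",ce[i],st[i,4],cv2.minEnclosingCircle(P[lab==i][:,:2].astype(np.float32)),P[lab==i].mean(0))
br=(h[...,0]>12)&(h[...,0]<32)&(h[...,1]>90)
n,lab,st,ce=cv2.connectedComponentsWithStats(br.astype(np.uint8))
for i in range(1,n):
    if st[i,4]>10: print("brass",ce[i],st[i,4],P[lab==i].mean(0),px2w(s,*ce[i],33))
print(robot.read_state()["clock"])
E
```

```text
collar [252. 179.] 0.9 [ 437.3 -392.2   20.2]
collar [197. 252.] 0.63 [ 310.  -414.    -1.5]
screw [217. 280.] 0.87 [ 306.8 -456.7   16.9]
screw [257. 157.] 0.79 [ 461.3 -376.3   32.8]
pad [253. 173.] 0.64 [ 445.4 -386.1   31.9]
ring [250.90982503 183.69448183] 743 ((435.142822265625, -392.0704650878906), 22.55637550354004) [ 435.71247483 -392.05848881   40.2331625 ]
brass [22.04166667 24.625     ] 24 [ 386.86272472 -110.97877087   28.75731785] [ 388.18475878 -113.6296356    33.        ]
brass [14.         34.86075949] 79 [ 377.06383301 -117.82338725   40.3620113 ] [ 374.42873538 -113.16248542   33.        ]
brass [52.90066225 59.74172185] 151 [ 389.88257787 -165.54192793   53.74882176] [ 382.95509523 -154.82241834   33.        ]
brass [ 66.01111111 108.72222222] 90 [ 355.71312509 -196.79691825   41.16961647] [ 352.28281607 -193.47705172   33.        ]
brass [ 86.87394958 117.87394958] 119 [ 353.94084741 -209.63812614   16.58983175] [ 360.44836078 -215.19937181   33.        ]
brass [257.43103448 159.53448276] 58 [ 459.38815002 -378.7556904    31.63120974] [ 459.53275532 -378.58173223   33.        ]
brass [215.46666667 279.98333333] 60 [ 306.16485161 -454.80989674   17.33315117] [ 314.42966307 -449.67214682   33.        ]
brass [325.16801075 317.59543011] 2232 [ 386.77458836 -565.44625974   63.36139455] [ 375.46003837 -588.66510916   33.        ]
13.225
```

View pics/w4.png

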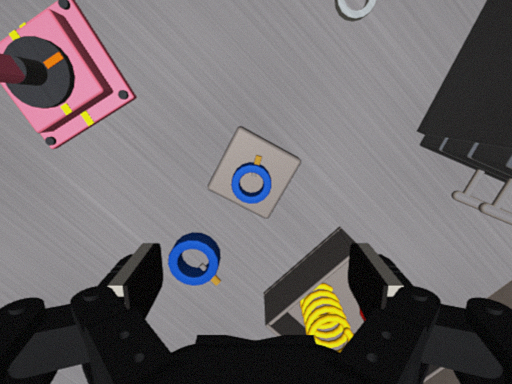

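The wrist picture shows the small collar on the grey pad at (251,183), with its brass screw at (257,159). The big look-alike on the bench is at (194,260), so the choice is confirmed. The collar's centre is (435.2,-392.1) with its top at z 40, and the screw points at about 29.5°. Next I check which grasp works for both pick and place.

```bash
python3 - <<'E'
from h import *
for off in (-90,-75,-60,60,75,90):
    for base in (0,):
        o=[]
        for p,a in (([435.2,-392.1,21.5],29.5),([435.2,-392.1,240],29.5),([539.2,19.1,240],-90.6),([539.2,19.1,91.5],-90.6)):
            q=robot.solve_ik(p,down(np.radians(a+off))); o.append(None if q is None else np.round(q,2).tolist())
        print(off,*o,sep="\n  ")
E
```

```text
-90
  [0.25, 0.72, 0.59, 1.87, -0.58, 0.73, 0.11]
  [0.09, 0.43, 0.78, 1.74, -0.33, 1.11, -0.08]
  [0.86, 0.59, -1.3, 1.8, 0.61, 1.22, 2.52]
  [-0.87, 0.74, 1.06, 1.97, -0.81, 0.94, -2.53]
-75
  [0.28, 0.7, 0.55, 1.87, -0.54, 0.72, 0.34]
  [0.13, 0.42, 0.72, 1.74, -0.3, 1.1, 0.16]
  [-0.95, 0.46, 1.12, 1.86, -0.46, 1.12, -2.55]
  [-0.83, 0.69, 1.0, 1.97, -0.75, 0.9, -2.32]
-60
  [0.31, 0.69, 0.5, 1.87, -0.49, 0.71, 0.56]
  [0.18, 0.4, 0.66, 1.74, -0.27, 1.1, 0.39]
  [-0.9, 0.42, 1.05, 1.86, -0.41, 1.1, -2.33]
  [-0.8, 0.66, 0.94, 1.97, -0.7, 0.88, -2.1]
60
  [0.61, 0.63, 0.11, 1.86, -0.1, 0.65, 2.34]
  [0.5, 0.35, 0.24, 1.73, -0.09, 1.08, 2.33]
  [-0.65, 0.31, 0.69, 1.85, -0.23, 1.06, -0.41]
  [-0.55, 0.52, 0.59, 1.97, -0.41, 0.77, -0.26]
75
  [0.65, 0.63, 0.04, 1.86, -0.04, 0.65, 2.55]
  [0.58, 0.35, 0.14, 1.72, -0.05, 1.08, 2.56]
  [-0.61, 0.3, 0.64, 1.85, -0.21, 1.06, -0.16]
  [-0.52, 0.51, 0.54, 1.96, -0.37, 0.76, -0.03]
90
  [0.88, 0.65, -0.25, 1.85, 0.25, 0.68, 2.57]
  [1.56, 0.71, -1.3, 1.69, 0.71, 1.3, 2.21]
  [-0.57, 0.3, 0.59, 1.85, -0.19, 1.05, 0.08]
  [-0.48, 0.5, 0.5, 1.96, -0.34, 0.76, 0.2]
```

```bash
python3 - <<'E'
from h import *
s=np.load("w4.npy",allow_pickle=True).item(); P=cloud(s)
m=(abs(P[...,0]-435)<45)&(abs(P[...,1]+392)<75)&(s["z_map"]>0); print("max z in sweep",P[m][:,2].max())
R=down(np.radians(89.5)); c=[435.2,-392.1]
robot.move_pose([*c,150],R); print(robot.read_state()["qpos"][6])
robot.movel([*c,60]); robot.movel([*c,21.5],max_speed=60); st=robot.read_state(); print(st["wrist_force"],st["tool_pos"])
robot.clamp(40); st=robot.read_state(); print(st["width"],st["gripper_force"],np.round(st["wrist_force"],1),st["clock"])
robot.movel([*c,60],max_speed=80); robot.movel([*c,180]); robot.sleep(0.2)
s=robot.snapshot("wrist"); save(s["img"],"w5.png"); np.save("w5.npy",s,allow_pickle=True)
st=robot.read_state(); print(st["width"],st["tool_pos"].tolist() if hasattr(st["tool_pos"],"tolist") else st["tool_pos"],np.round(st["wrist_force"],1),st["clock"])
T=np.array(st["tool_rot"]); P=(cloud(s)-np.array(st["tool_pos"]))@T
h=cv2.cvtColor(s["img"],cv2.COLOR_RGB2HSV)
near=(np.linalg.norm(P,axis=-1)<60)
b=near&(h[...,0]>100)&(h[...,0]<130)&(h[...,1]>120); B=P[b]
print("blue n",len(B),"z pct",np.percentile(B[:,2],[2,10,50,90,98])); t=b&(P[...,2]<np.percentile(B[:,2],10)+3)
print("top circle",cv2.minEnclosingCircle(P[t][:,:2].astype(np.float32)),P[t].min(0),P[t].max(0))
br=near&(h[...,0]>12)&(h[...,0]<32)&(h[...,1]>90); print("brass",br.sum(),P[br].mean(0) if br.any() else None)
E
```

```text
max z in sweep 337.85455079357433
2.334010040352959
[-0.23979436 -0.84198921 -0.50360398] [ 435.21632552 -392.22820607   21.45353936]
0.5219149482242949 40.54062198847532 [-2.5  0.8  5.4] 17.125
0.5229775899503398 [434.76136157873145, -391.7578223304997, 179.01332458411596] [-0.2 -0.4 -1.2] 18.9583
blue n 6565 z pct [-19.16948201 -18.54521335 -17.51156816  -6.88830097  -1.78619501]
top circle ((9.246448516845703, 1.7162491083145142), 33.694976806640625) [-21.91772104 -31.91504413 -51.24676676] [ 23.75203708  35.35313946 -15.54590277]
brass 241 [-13.24346085   8.21878239 -17.47002108]
```

View pics/w5.png

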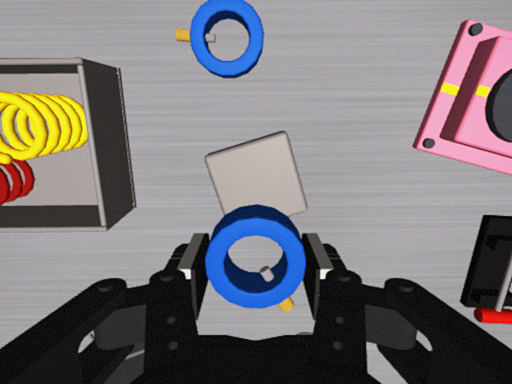

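```bash
cat >> h.py <<'E'
from scipy.optimize import least_squares
def inhand(s,tp,T):
    """collar centre (tool xy), top z and screw angle in the tool frame"""
    P=(cloud(s)-np.array(tp))@np.array(T); h=cv2.cvtColor(s["img"],cv2.COLOR_RGB2HSV)
    r=np.hypot(P[...,0],P[...,1])
    b=(r<32)&(h[...,0]>100)&(h[...,0]<130)&(h[...,1]>120)&(abs(P[...,2]+18.5)<1.8)
    m=b.astype(np.uint8); cs,hi=cv2.findContours(m,cv2.RETR_CCOMP,cv2.CHAIN_APPROX_NONE)
    inner=max((c for c,k in zip(cs,hi[0]) if k[3]>=0),key=len)[:,0]; outer=max((c for c,k in zip(cs,hi[0]) if k[3]<0),key=len)[:,0]
    zt=np.median(P[b][:,2]); o=[]
    for c in (inner,outer):
        Q=np.array([(px2w(s,u,v,tp[2]-zt)-tp)@T for u,v in c])[:,:2]
        o.append(least_squares(lambda p:np.hypot(*(Q-p[:2]).T)-p[2],[0,0,20],loss="soft_l1").x.round(2))
    br=(r<40)&(r>20)&(h[...,0]>12)&(h[...,0]<32)&(h[...,1]>90)&(P[...,2]>-16)&(P[...,2]<0)
    A=P[b];pl=np.linalg.lstsq(np.c_[A[:,:2],np.ones(len(A))],A[:,2],rcond=None)[0]
    return o,zt,pl,br.sum(),P[br].mean(0)
E
python3 - <<'E'
from h import *
s=np.load("w5.npy",allow_pickle=True).item(); st=robot.read_state()
o,zt,pl,n,b=inhand(s,np.array(st["tool_pos"]),np.array(st["tool_rot"])); print(o,zt,pl,n,b)
d=b[:2]-o[0][:2]; print(np.degrees(np.arctan2(d[1],d[0])),np.hypot(*d),np.array(st["tool_rot"]).round(3).tolist())
E
```

```text
[array([ 1.07,  0.04, 14.17]), array([ 1.03,  0.19, 22.16])] -17.91327441653563 [-1.81900015e-04 -8.29721469e-04 -1.79245085e+01] 152 [-22.94027613  14.41456856 -10.94184701]
149.09171703332515 27.984309557687265 [[-1.0, 0.009, -0.001], [0.009, 1.0, 0.001], [0.001, 0.001, -1.0]]
```

The collar is held level, centred at (255,258) in the picture and offset 1.05 mm in tool x. The screw at (287,303) is at 149° in the tool frame. Now I bring it over the shaft and check before lowering.

```bash
python3 - <<'E'
from h import *
yaw=np.radians(-90.5-90+149.3); R=down(yaw); off=(R@np.array([1.05,0.1,0]))[:2]; ax=np.array([539.2,19.25]); p=ax-off
np.save("place.npy",[*p,yaw])
st=robot.read_state(); robot.movel([*st["tool_pos"][:2],230])
robot.move_pose([*p,230],R); robot.movel([*p,150],max_speed=100); robot.sleep(0.2)
s=robot.snapshot("wrist"); save(s["img"],"w6.png"); st=robot.read_state()
T=np.array(st["tool_rot"]); tp=np.array(st["tool_pos"]); print(tp,p,st["clock"],np.round(st["qpos"],2),np.round(st["wrist_force"],1))
o,zt,pl,n,b=inhand(s,tp,T); print(o,zt,pl,n,b); c=tp+T@np.array([*o[0][:2],0]); w=T@(b-np.array([*o[0][:2],0])); print("collar at",c,"screw ang",np.degrees(np.arctan2(w[1],w[0])))
P=cloud(s); top=(abs(P[...,2]-119)<4)&(np.hypot(P[...,0]-539,P[...,1]-19)<16); print("shaft top",top.sum(),P[top].mean(0))
z=robot.snapshot("side"); save(cv2.resize(z["img"][120:270,160:360],(800,600),interpolation=cv2.INTER_CUBIC),"s6.png")
E
```

```text
[539.00058274  18.47549006 150.61940059] [538.57053521  18.40367023] 23.0667 [-0.3   0.38  0.27  1.92 -0.13  0.86 -0.51] [ 0.1 -0.3 -1.5]
[array([ 0.87, -0.32, 14.07]), array([ 0.85, -0.25, 22.19])] -18.12777228180687 [-9.51189282e-04 -4.84542765e-04 -1.81248257e+01] 160 [-22.93930325  13.12106858 -11.02958612]
collar at [539.17749979  19.38543521 150.61982308] screw ang -91.77795048194687
shaft top 0 [nan nan nan]<stdin>:9: RuntimeWarning: Mean of empty slice.
  ret = um.true_divide(
```

View pics/w6.png

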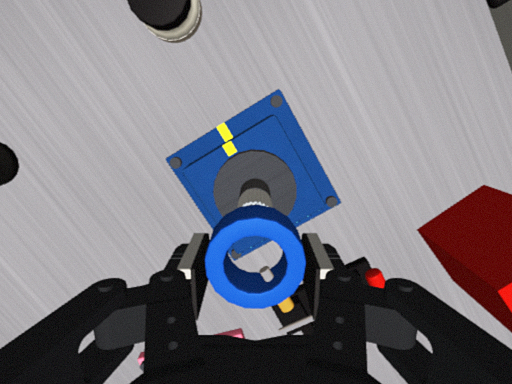

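The picture shows the collar at (255,257) above the shaft at (255,200). Its screw at (287,305) points to the driver's side, at about -91°, and its centre is within 0.3 mm of the axis. I lower it slowly, watching the force.

```bash
python3 - <<'E'
from h import *
*p,yaw=np.load("place.npy"); R=down(yaw)
f0=np.array(robot.read_state()["wrist_force"])
for z in np.arange(134,90,-4.0).tolist():
    robot.movel([*p,z],R,max_speed=40); st=robot.read_state(); f=np.array(st["wrist_force"])-f0
    print(z,np.round(f,1),round(st["wrist_torque"][2],2),np.round(st["tool_pos"],1))
    if np.linalg.norm(f)>8: print("stop"); break
robot.sleep(0.3); s=robot.snapshot("wrist"); save(s["img"],"w7.png"); st=robot.read_state()
T=np.array(st["tool_rot"]); tp=np.array(st["tool_pos"]); o,zt,pl,n,b=inhand(s,tp,T)
c=tp+T@np.array([*o[0][:2],0]); w=T@(b-np.array([*o[0][:2],0])); print(o,"collar",c,"top",tp[2]-zt,"tilt",pl,"screw",np.degrees(np.arctan2(w[1],w[0])))
print(flatang(s)); print(st["clock"],st["gripper_force"])
z=robot.snapshot("side"); a=cv2.resize(z["img"][135:255,190:340],(750,600),interpolation=cv2.INTER_CUBIC); save(a,"s7.png")
E
```

```text
134.0 [ 0.3 -1.1 -1.3] -0.01 [538.4  18.4 133.6]
130.0 [-0.2  0.4 -0.1] -0.02 [538.4  18.4 129.8]
126.0 [-0.4 -0.9 -1.3] 0.02 [538.3  18.4 125.7]
122.0 [0.  0.5 0.4] -0.0 [538.3  18.4 121.7]
118.0 [ 0.3 -0.7 -1.5] -0.04 [538.3  18.4 117.7]
114.0 [ 0.6 -1.3  0.2] -0.01 [538.3  18.4 113.7]
110.0 [ 0.6 -0.9 -1. ] -0.01 [538.3  18.4 109.7]
106.0 [ 0.3 -1.1 -1.4] 0.01 [538.3  18.4 105.7]
102.0 [-0.1 -0.4 -1.6] 0.04 [538.3  18.4 101.7]
98.0 [ 0.7 -2.  -1.1] -0.01 [538.3  18.4  97.7]
94.0 [ 0.7 -1.3 -0.4] -0.01 [538.3  18.4  93.7]
[array([ 0.85, -0.38, 14.09]), array([ 0.8 , -0.34, 22.18])] collar [538.73426942  19.32637881  94.06369268] top 112.15404577227359 tilt [ 2.66870988e-04 -1.10199688e-04 -1.80875412e+01] screw -90.2036097934114
[(215, [1.1, -2.1], np.float64(-62.3), np.float64(-113.4)), (5, [1.9, -28.9], np.float64(-86.3), np.float64(-101.0))]
26.5167 40.96881413832307
```

View pics/w7.png

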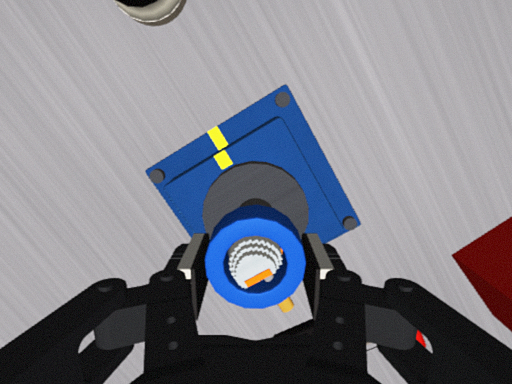

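View pics/s7.png

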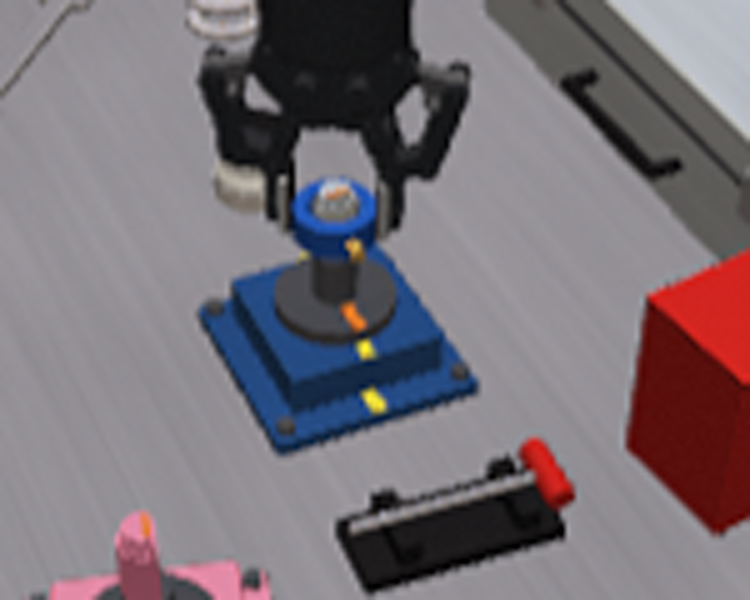

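Both pictures agree. The shaft end stands out of the collar at (258,272). The screw, orange line and right yellow marks are in one line towards the driver. The collar spans about z 92 to 112 and is level. I centre it by 2 mm and hand in.

```bash
python3 - <<'E'
from h import *
*p,yaw=np.load("place.npy")
robot.movel([*p,92.3],down(yaw),max_speed=20); robot.sleep(0.4); st=robot.read_state(); print(st["tool_pos"],np.round(st["wrist_force"],1),st["clock"])
print(robot.sign_off())
E
```

```text
[538.59882768  18.41980646  92.31654148] [-0.1 -0.5 -1.9] 27.2167
the job is handed in; nothing more can be done
None
```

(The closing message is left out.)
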